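# Put the paper roll back between the holder's end cups

### The arm

A 6-joint arm with a two-finger parallel gripper is mounted at the origin on the work surface. World frame = base frame: x ahead of the robot, y to its left, z up, the work surface at z = 0. Lengths are in m, angles in rad, forces in N, time in s.
With the tool pointing down it reaches from about 0.275 to 0.75 m from the base axis. Payload 10.2 kg.
Tool frame: the origin (TCP) lies on the centre line of the jaws, within the pads' length; the fingertips stand 14 mm ahead of it and the grasp point (between the pads) lies 5 mm behind it; y points along the fingers, x is the direction in which the jaws open and shut, and the axes are right-handed (so a half turn about y gives the same grasp; the last joint's range is limited). The gripper opens to 88 mm and grips with 3 to 60 N. Pads are 18 mm wide; open, the fingers measure 123 mm over their backs; the gripper's body (75 mm by 187 mm) begins 45 mm behind the grasp point.
Start: joints at [1.078, 0.313, 1.498, -0, 1.331, -0.223], TCP at [0.14, 0.506, 0.214] pointing down, gripper open.
Joint ranges: [-2.94, 2.94], [-0.97, 2.17], [0.19, 2.56], [-1.23, 4.37], [0.02, 3.11], [-2.88, 2.88]. Speed limits (rad/s): [2.39, 2.39, 3.01, 3.14, 3.14, 3.14].

### API

Orientations are given as a unit quaternion [x, y, z, w].
In Python, from bench import env, imaging gives the robot as it stands.
- The arm moves only by the tool step_arm, never from a script. Its argument "motion" is a list of rows, each a list of 5 numbers: the shift along the tool's x, y, z in units of 30 mm (1.0 is 30 mm), then the turn about the tool's y in units of 6 degrees (1.0 is 6 degrees), then the finger opening in mm, from 0 to 88.1. A call has 1 to 12 rows; each row shifts and turns the pose as measured when the row begins, along the tool's axes as they then stand; what a row does not reach is not made up. A row lasts 1/12 s, in which the tool goes at most 41.7 mm and 7.16 degrees, less where a joint would pass 70% of its speed; a pose out of reach is approached as far as the arm can. A call is refused whole if a number of a shift passes 1 or a number of a turn 1, either way. A call with a gripper value outside its range is refused whole. The fingers move at their own pace and stop on an object; "force" is the grip in N (left out, the last holds). Time passes only in rows, so rows that do not move let the fingers close. It gives the time, the measured TCP pose, the force and the opening at its end, in the units of the state.
- env.observe(): the state, without advancing time (a new reading comes with each control period).
- imaging.get_image(name): name is "scene" or "top" or "wrist"; returns a dict with "img" (400x640x3 uint8, blue, green, red), "z_map" (400x640 float32, m along the optical axis (not along the pixel's ray), 0 where there is no reading), "intrinsics" (3x3 intrinsics, pixels), "position" and "orientation" of the camera in the world. Camera axes: x right, y down, z forward; pixel columns grow to the right and rows downward; lengths in m; the calibration is good to about 2 mm. A picture is of the moment at which its call begins.
- env.job_done(): hands the job in, once; it reports no verdict.
The state is a dict: "time": time; "qpos": joint angles; "joint_velocities": joint speeds; "joint_torque": joint torques, N m; "eef_pos": TCP position; "orientation": TCP orientation; "contact_force": force on the tool from outside, world axes, zero at the start; "ft_torque": the same for the moment, N m; "finger_gap": opening from 0.0 (shut) to 1.0 (fully open).
Only numpy, scipy, OpenCV 4.12 (cv2) and the standard library are available. Lean on these libraries where they do the work, as an engineer would, in place of code of your own. Each camera call takes 0.05 s, during which the arm holds its last target. There are 200 camera calls.

### The job

Put the part-used paper roll, on its spring spindle, back into the counter-top roll holder: press the spindle in against its spring so that it goes between the two arms, then let it out so that the pins at both ends sit fully home in their cups and the roll hangs level between the arms. Do it gently, by feel, never forcing the spindle against the holder, and leave the other things on the counter where they stand.

Things in the scene. Friction and masses are not known exactly. Their poses are not given: they have to be found in the camera images.
- roll_mid (a point): Centre of the part-used roll of white paper, the thing to grasp: 56 mm in diameter, 100 mm wide, about 0.14 kg with the spring spindle through it. The y axis is the roll's axis, level at the start, when the roll lies in a groove of the slatted tray, slat tops 25 mm below this point. Spindle overall 182 mm. The spindle stands off-centre in the roll by up to 13 mm along y: not reported, see or feel it.
- roll_rigid_end (a point): Middle of the roll's -y face, 50 mm from roll_mid. Here the spindle's grey outer tube (36 mm in diameter, 132 mm long, gripped tight by the roll's core) sticks out, with a rigid pin on its end: 10 mm in diameter, 14 mm long, round tip. The tip is 80 mm from roll_mid along -y when the tube is centred in the roll; tube and pins stand up to 13 mm off that, either way.
- roll_spring_end (a point): Middle of the roll's +y face. Out of the tube's end here stands the white plunger, 28 mm in diameter for 22 mm, then a pin like the other; tip 102 mm from roll_mid along +y, plus or minus the same 13 mm. It slides 16 mm into the tube against a spring: 2 N at first, 0.5 N more per mm, 10 N fully in, then a hard stop. Lightly damped (4 N more at 100 mm/s).
- holder: Roll holder fixed to the counter: steel base 130 mm (x) by 212 mm (y), 12 mm thick; origin under its middle, z up. Two upright arms, 30 mm wide, 100 mm high, carry two facing end cups on a level axis along the holder's y axis, 85 mm above the counter, at x = 0. Cup floors at y = -89 and +89 mm. A tear bar runs along x = -61 mm, top 43 mm above the counter.
- cup_pos (a point): Middle of the mouth of the end cup on the holder's +y arm (83 mm from the holder's middle, 166 mm from the other mouth). A closed white ring, outer diameter 24 mm, inner 16 mm, 6 mm deep to its floor. With one pin on a cup's floor, the plunger must be in 10 to 16 mm for the other pin to pass the other cup's rim; it is in 4 mm when both pins are home.
- cup_neg (a point): Middle of the mouth of the equal end cup on the holder's -y arm. Either pin may go in either cup.
- tray: Slatted bamboo tray on which the roll lies, fixed, 170 mm (x) by 350 mm (y), rim 16 mm, slat tops 14 mm above the counter; origin under its middle. The slats run along its y axis; the roll's groove is at x = -34 mm.
- cup_stack: Stack of paper cups, 74 mm in diameter and 119 mm high, standing on the tray at its +y end; origin under its middle. Leave in place.
- stirrers: Clear cup, 60 mm in diameter and 75 mm high, full of stirrers up to 130 mm; origin under its middle. Leave in place.
- syrup: Syrup bottle with pump head, 72 mm in diameter and 235 mm high; origin under its middle. Leave in place.
- mug: White mug, 80 mm in diameter and 90 mm high, with a handle; origin under its middle. Leave in place.
- sachets: White bowl of sachets, 130 mm in diameter and 45 mm high; origin under its middle. Leave in place.
- carton: Carton 120 by 230 by 75 mm high; origin under its middle. Leave in place.
- teaspoon: Steel teaspoon, 140 mm long, lying on the counter; origin under its middle. Leave in place.
Things that resemble listed ones, but are neither listed nor needed, are in the scene too. Leave any blue or turquoise look-alike of the part that bears roll_mid alone.

How it is judged:
At the end, for the whole second after the job is handed in: The roll hangs in the holder, borne by the two cups alone: its centre within 4.5 mm of the cup axis sideways and between 5 mm below and 3.5 mm above it in height, between the arms (within 35 mm of mid-way), its axis within 0.05 rad of the cup axis, at rest (z of roll_mid in the frame of holder between 0.08 and 0.0885 m and x of roll_mid in the frame of holder between -0.0045 and 0.0045 m and y of roll_mid in the frame of holder between -0.035 and 0.035 m and angle between the y axis of roll_mid and the y axis of holder, either way round below 0.05 rad and linear speed of roll below 0.02 m/s); the robot touches nothing.
It fails at once if the roll or its spindle is forced against the holder with more than 18 N (contact force between roll and holder above 18 N).
It fails at once if one of the other things is pushed more than 30 mm from its place (distance of any of cup_stack, stirrers, syrup, mug, sachets, carton, teaspoon from where it was at the start of the episode above 0.03 m).
It also fails if it takes over 53 s, if anything falls off the work surface, if the arm or the gripper's body presses on something with over 40 N, if the wrist force passes 120 N, or if a joint passes its speed limit or range.

## Working session

There is one attempt and no reset: what is moved stays moved. The work goes in short steps, Python scripts to look and compute and a tool call to move; the robot and the scene stay as the last step left them, time stands still between calls to the robot, and variables do not carry over. Pictures are saved under pics/ and viewed, about 8 in all and at most 12, crops included, and the job is handed in when it is done.

Besides the shell and the picture viewer there is one more tool, called after "Request:" as name([rows], argument=value, ...), one row to a line, values as JSON. step_arm: Moves the arm, as the interface text tells. Its arguments: {"type":"object","properties":{"motion":{"type":"array","items":{"type":"array","items":{"type":"number"}}},"force":{"type":"number"}},"required":["motion"]}

```bash
ls; mkdir -p pics; cat > h.py <<'E'
import numpy as np, cv2
from bench import env, imaging
from scipy.spatial.transform import Rotation as R
def cloud(d):
    z=d["z_map"];K=np.array(d["intrinsics"]);v,u=np.indices(z.shape)
    P=np.stack([(u-K[0,2])/K[0,0]*z,(v-K[1,2])/K[1,1]*z,z],-1)
    o=np.array(d["orientation"]); M=R.from_quat(o).as_matrix() if o.size==4 else o
    W=P@M.T+np.array(d["position"]); W[z<=0]=np.nan
    return W
def get(n):
    d=imaging.get_image(n); return d,cloud(d)
E
python3 - <<'E'
from h import *
for n in("top","scene"):
    d,W=get(n); cv2.imwrite(f"pics/{n}0.png",d["img"]); np.savez(f"{n}0.npz",W=W,img=d["img"]); print(n,d["position"],d["orientation"])
print(env.observe())
E
```

```text
pics
top [0.31846316 0.08161161 1.23473503] [ 0.70841547 -0.70056835  0.06225958 -0.05895125]
scene [1.07453755 0.70081185 0.57587107] [ 0.32278515  0.80777554 -0.45876959 -0.18121502]
{'time': 0.1, 'qpos': array([ 1.07756513e+00,  3.13370702e-01,  1.49830120e+00, -9.00444637e-06,
        1.33098938e+00, -2.23399517e-01]), 'joint_velocities': array([-0.00036653, -0.00046726, -0.00270172, -0.00060761,  0.00085791,
        0.00013754]), 'joint_torque': array([ 1.77022128e-03, -4.02807784e+01, -2.52642775e+01,  6.95899758e-02,
        3.42419534e-02, -6.15042063e-05]), 'eef_pos': array([0.13985409, 0.50579747, 0.21365281]), 'orientation': array([ 0.56286856,  0.42786081, -0.42854601, -0.56254993]), 'contact_force': array([-0.01508001, -0.67226999,  0.89617554]), 'ft_torque': array([-0.04072387, -0.03446164, -0.02061581]), 'finger_gap': 1.0021661308300354}
```

View pics/top0.png

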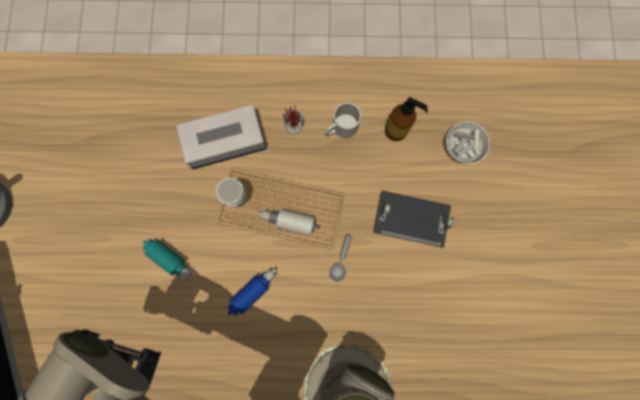

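View pics/scene0.png

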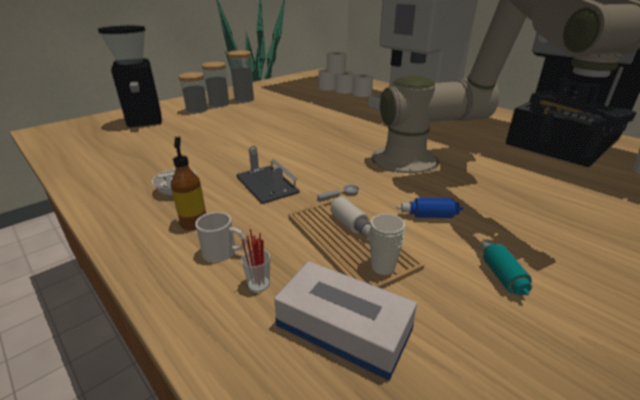

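```bash
cat > m.py <<'E'
from h import *
def fit(p):
    c=p.mean(0);u,s,v=np.linalg.svd(p-c,full_matrices=False);return c,v[0],s/np.sqrt(len(p))
E
python3 - <<'E'
from m import *
f=np.load("top0.npz");W,img=f["W"],f["img"].astype(int)
v,u=np.indices(W.shape[:2]);z=W[...,2]
def show(n,m):
    p=W[m]; c=p.mean(0); r=cv2.minAreaRect(p[:,:2].astype(np.float32)*1000)
    print(n,len(p),"mean",c.round(4),"rect",np.round(r[0],1),np.round(r[1],1),round(r[2],1),"z",np.nanpercentile(p[:,2],[2,50,98]).round(4))
box=lambda a,b,c,d:(u>=a)&(u<=b)&(v>=c)&(v<=d)
print("table z",W[300:310,450:460,2].mean())
b=box(252,325,200,240)
show("roll+tube z>.03",b&(z>.03)); 
show("roll top",b&(z>.058))
show("tips",b&(z>.025))
h=box(365,465,180,255)
show("base",h&(z>.006)&(z<.02));show("arms",h&(z>.06));show("armL",h&(z>.06)&(u<410));show("armR",h&(z>.06)&(u>415));show("bar",h&(z>.03)&(z<.055))
show("cups",box(210,250,170,212)&(z>.1));show("mug",box(325,362,100,140)&(z>.06))
s=4
cr=np.vstack([cv2.resize(f["img"][195:245,250:330],None,fx=7,fy=5,interpolation=3)[:, :560],cv2.resize(f["img"][180:255,365:465],(560,330),interpolation=3)])
cv2.imwrite("pics/c1.png",cr)
g=np.load("scene0.npz");W=g["W"];z=W[...,2];v,u=np.indices(z.shape)
b=box(230,305,140,210)
show("s arms",b&(z>.06));show("s arm1",b&(z>.06)&(u<262));show("s arm2",b&(z>.06)&(u>=262));show("s bar",b&(z>.03)&(z<.05))
b=box(325,372,190,245);show("s roll",b&(z>.03))
E
```

```text
table z -0.000488971202673254
roll+tube z>.03 919 mean [0.4613 0.1643 0.0588] rect [464.5 171.8] [178.1  55.2] 77.6 z [0.0415 0.0604 0.07  ]
roll top 524 mean [0.4599 0.1536 0.0646] rect [462.5 160.2] [126.8  45.5] 79.2 z [0.0584 0.0649 0.071 ]
tips 919 mean [0.4613 0.1643 0.0588] rect [464.5 171.8] [178.1  55.2] 77.6 z [0.0415 0.0604 0.07  ]
base 2764 mean [ 0.4821 -0.1902  0.0121] rect [ 484.2 -200.2] [221.3 294.3] 1.5 z [0.0069 0.0121 0.0176]
arms 123 mean [ 0.4752 -0.1975  0.0897] rect [ 477.7 -189.6] [190.4  29. ] 78.5 z [0.0622 0.093  0.1007]
armL 55 mean [ 0.496  -0.1002  0.0896] rect [ 495.9 -102. ] [11.5 28.3] 78.8 z [0.0623 0.0938 0.1005]
armR 68 mean [ 0.4584 -0.2763  0.0899] rect [ 460.  -276.3] [12.4 29.1] 80.5 z [0.063  0.0926 0.1007]
bar 273 mean [ 0.4246 -0.1802  0.0397] rect [ 451.6 -183.9] [190.2  81.3] 77.8 z [0.0332 0.0394 0.0487]
cups 634 mean [0.5297 0.3222 0.1316] rect [531.4 324.1] [71.3 70.9] 3.6 z [0.1046 0.1336 0.1383]
mug 340 mean [0.7619 0.0124 0.0798] rect [754.3  12.7] [ 78.7 103.5] 62.7 z [0.0609 0.0803 0.0941]
s arms 206 mean [ 0.4845 -0.178   0.0792] rect [ 480.8 -189.4] [197.   29.9] 78.0 z [0.0604 0.0797 0.0974]
s arm1 91 mean [ 0.4639 -0.2788  0.0798] rect [ 462.8 -277.7] [15.1 29. ] 73.5 z [0.0609 0.0805 0.0979]
s arm2 115 mean [ 0.5007 -0.0983  0.0787] rect [500.6 -98.3] [14.7 27.7] 56.9 z [0.0604 0.0795 0.0967]
s bar 232 mean [ 0.4491 -0.1756  0.0386] rect [ 455.  -185.1] [196.2  83.5] 78.3 z [0.0307 0.0384 0.048 ]
s roll 933 mean [0.4867 0.1843 0.0583] rect [491.6 218.5] [244.8  70.2] 67.0 z [0.032  0.0558 0.1251]
```

View pics/c1.png

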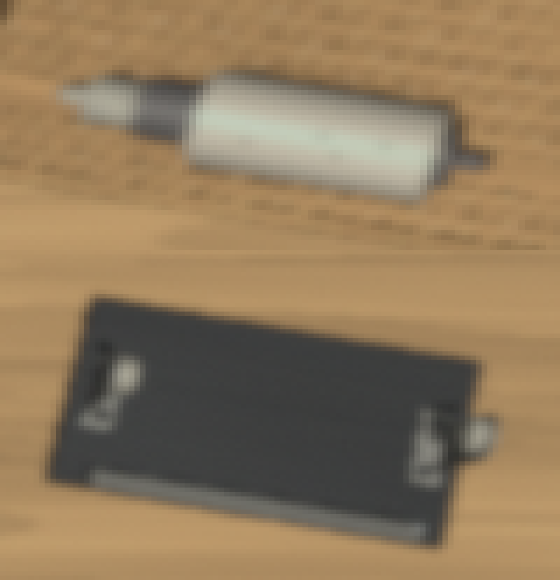

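```bash
cat >> m.py <<'E'
def plan(p=None,ang=None):
    "p: target TCP; ang: deg of tool-x direction (mod 180) in world"
    s=env.observe();M=R.from_quat(s["orientation"]).as_matrix()
    a=np.degrees(np.arctan2(M[1,0],M[0,0])); print("t",round(s["time"],2),"tcp",s["eef_pos"].round(4),"ang",a.round(2),"F",s["contact_force"].round(2),"gap",round(s["finger_gap"]*88.1,1),"q5",s["qpos"][5].round(2))
    if ang is not None:
        da=(ang-a+90)%180-90; print("turn units (about tool y=down)",(-da/6).round(2))
        M=R.from_euler("z",da,degrees=True).as_matrix()@M
    if p is not None: print("after turn, shift units",(M.T@(np.array(p)-s["eef_pos"])/.03).round(2))
E
python3 - <<'E'
from m import *
plan([.45,.15,.215],-12); print(R.from_quat(env.observe()["orientation"]).as_matrix().round(3))
E
```

```text
t 0.1 tcp [0.1399 0.5058 0.2137] ang 74.54 F [-0.02 -0.67  0.9 ] gap 88.3 q5 -0.22
turn units (about tool y=down) 14.42
after turn, shift units [12.58 -0.06 -9.45]
[[ 0.267 -0.    -0.964]
 [ 0.964 -0.001  0.267]
 [-0.001 -1.     0.   ]]
```

Request:
step_arm([
  [0,0,0,1,88],
  [0,0,0,1,88],
  [0,0,0,1,88],
  [0,0,0,1,88],
  [0,0,0,1,88],
  [0,0,0,1,88],
  [0,0,0,1,88],
  [0,0,0,1,88],
  [0,0,0,1,88],
  [0,0,0,1,88],
  [0,0,0,1,88],
  [0,0,0,1,88],
])

```text
time: 1.1
eef_pos: [0.1388, 0.5038, 0.2094]
orientation: [0.71, -0.007, 0.003, -0.704]
contact_force: [0.1, 0.6, 0.5]
finger_gap: 0.999
```

Request:
step_arm([
  [0,0,0,1,88],
  [0,0,0,1,88],
  [0,0,0,0.4,88],
  [1,0,-0.75,0,88],
  [1,0,-0.75,0,88],
  [1,0,-0.75,0,88],
  [1,0,-0.75,0,88],
  [1,0,-0.75,0,88],
  [1,0,-0.75,0,88],
  [1,0,-0.75,0,88],
  [1,0,-0.75,0,88],
  [1,0,-0.75,0,88],
])

```text
time: 2.1
eef_pos: [0.3436, 0.2251, 0.2074]
orientation: [0.706, -0.099, 0.094, -0.695]
contact_force: [0.7, 1.1, 1.4]
finger_gap: 0.998
```

```bash
python3 - <<'E'
from m import *
plan([.45,.15,.215],-12)
E
```

```text
t 2.1 tcp [0.3436 0.2251 0.2074] ang -15.66 F [0.71 1.15 1.42] gap 88.0 q5 0.58
turn units (about tool y=down) -0.61
after turn, shift units [ 3.99 -0.25 -1.72]
```

Request:
step_arm([
  [0.9,0,-0.4,-0.3,88],
  [0.9,0,-0.4,-0.2,88],
  [0.9,0,-0.4,-0.1,88],
  [0.9,-0.1,-0.3,0,88],
  [0.5,-0.1,-0.2,0,88],
  [0,0,0,0,88],
])

```text
time: 2.6
eef_pos: [0.4579, 0.1361, 0.2122]
orientation: [0.709, -0.08, 0.072, -0.697]
contact_force: [-0.5, 0.0, 0.3]
finger_gap: 0.999
```

```bash
python3 - <<'E'
from m import *
plan([.45,.15,.215],-12)
d,W=get("wrist"); print(d["position"]); cv2.imwrite("pics/w1.png",d["img"]); np.savez("w1.npz",W=W,img=d["img"])
E
```

```text
t 2.6 tcp [0.4579 0.1361 0.2122] ang -12.37 F [-0.52  0.01  0.34] gap 88.0 q5 0.27
turn units (about tool y=down) -0.06
after turn, shift units [-0.35 -0.1   0.4 ]
[0.47784413 0.22063583 0.38102672]
```

View pics/w1.png

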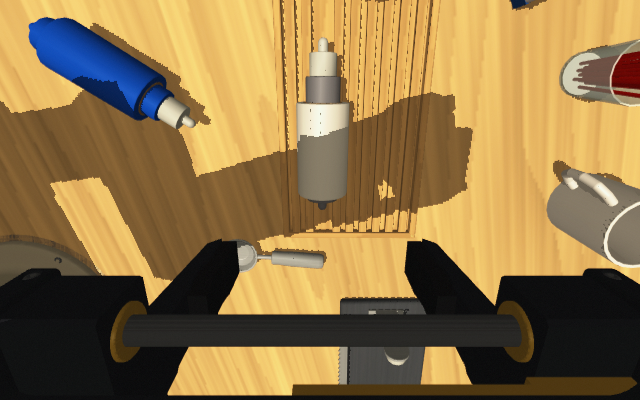

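```bash
python3 - <<'E'
from m import *
f=np.load("w1.npz");W=f["W"];v,u=np.indices(W.shape[:2]);z=W[...,2]
b=(u>290)&(u<356)&(v>30)&(v<215)
p=W[b&(z>.060)]; r=cv2.minAreaRect(p[:,:2].astype(np.float32)); print("roll",np.array(r[0]).round(4),np.array(r[1]).round(4),r[2],"zmax",np.percentile(p[:,2],99))
q=W[b&(z>.030)]; 
# axis from side symmetric: bin along axis
for a in (10,11,11.5,12,12.5,13):
    d=np.array([np.sin(np.radians(a)),np.cos(np.radians(a))]);n=np.array([d[1],-d[0]])
    s=p[:,:2]@d;t=p[:,:2]@n
    lo,hi=s.min(),s.max();mid=(lo+hi)/2
    tm=[(np.percentile(t[(s>=x)&(s<x+.01)],1)+np.percentile(t[(s>=x)&(s<x+.01)],99))/2 for x in np.arange(lo+.005,hi-.015,.01)]
    sq=q[:,:2]@d;tq=q[:,:2]@n
    m=abs(tq-np.mean(tm))<.008
    tt=[np.median(tq[(abs(sq-x)<.003)]) for x in (sq.max()-.006,)]
    print(a,"slope",np.polyfit(np.arange(len(tm))*.01,tm,1)[0].round(4),"t",np.mean(tm).round(4),"white",lo.round(4),hi.round(4),"spring tip",(sq[m].max()-mid).round(4),"rigid",(sq[m].min()-mid).round(4),"tipt",tt,"mid",(mid*d+np.mean(tm)*n).round(4))
tube=W[b&(z>.05)&(z<.0585)]
E
```

```text
roll [0.4604 0.1521] [0.0997 0.0383] 77.37071990966797 zmax 0.06784531809819681
10 slope 0.0402 t 0.4268 white 0.1794 0.2799 spring tip 0.1109 rigid -0.0695 tipt [np.float64(0.4312649967433566)] mid [0.4602 0.1521]
11 slope 0.0223 t 0.4228 white 0.1871 0.2871 spring tip 0.111 rigid -0.0696 tipt [np.float64(0.4252974511774209)] mid [0.4602 0.1521]
11.5 slope 0.0103 t 0.4206 white 0.1908 0.2907 spring tip 0.111 rigid -0.0696 tipt [np.float64(0.4222740921141386)] mid [0.4601 0.1521]
12 slope 0.0015 t 0.4185 white 0.1945 0.2943 spring tip 0.111 rigid -0.0696 tipt [np.float64(0.4192185752438412)] mid [0.4602 0.1521]
12.5 slope -0.0073 t 0.4164 white 0.1983 0.298 spring tip 0.111 rigid -0.0697 tipt [np.float64(0.41614311205974525)] mid [0.4602 0.1521]
13 slope -0.013 t 0.4143 white 0.202 0.3016 spring tip 0.1109 rigid -0.0698 tipt [np.float64(0.4139836120917855)] mid [0.4603 0.1522]
```

Request:
step_arm([
  [-0.04,0,0.5,-0.03,88],
  [0,0.9,0,0,88],
  [0,0.9,0,0,88],
  [0,0.9,0,0,88],
  [0,0.8,0,0,88],
  [0,0.6,0,0,88],
  [0,0.3,0,0,88],
  [0,0,0,0,88],
])

```text
time: 3.32
eef_pos: [0.4484, 0.1568, 0.0741]
orientation: [0.709, -0.077, 0.068, -0.698]
contact_force: [-0.1, 0.5, 0.2]
finger_gap: 0.997
```

```bash
python3 - <<'E'
from m import *
plan([.460,.152,.036],-12.2)
E
```

```text
t 3.32 tcp [0.4484 0.1568 0.0741] ang -11.81 F [-0.12  0.55  0.19] gap 87.8 q5 0.31
turn units (about tool y=down) 0.07
after turn, shift units [ 0.43  1.27 -0.05]
```

Request:
step_arm([
  [0.45,0,-0.05,0.07,88],
  [0,0.4,0,0,88],
  [0.05,0.4,0,0,88],
  [0,0.3,0,0,88],
  [0,0,0,0,88],
])

```text
time: 3.73
eef_pos: [0.4597, 0.1552, 0.0422]
orientation: [0.708, -0.078, 0.069, -0.698]
contact_force: [-0.3, 0.1, 0.6]
finger_gap: 0.999
```

```bash
python3 - <<'E'
from m import *
plan([.460,.152,.036],-12.2)
E
```

```text
t 3.73 tcp [0.4597 0.1552 0.0422] ang -11.98 F [-0.26  0.05  0.57] gap 88.0 q5 0.31
turn units (about tool y=down) 0.04
after turn, shift units [ 0.04  0.21 -0.1 ]
```

Request:
step_arm([
  [0.04,0.22,-0.1,0.04,88],
  [0,0,0,0,70],
  [0,0,0,0,60],
  [0,0,0,0,50],
  [0,0,0,0,45],
  [0,0,0,0,45],
  [0,0,0,0,45],
  [0,0,0,0,45],
], force=25)

```text
time: 4.4
eef_pos: [0.4604, 0.1527, 0.038]
orientation: [0.708, -0.078, 0.072, -0.698]
contact_force: [-0.4, 0.3, 0.2]
finger_gap: 0.515
```

```bash
python3 - <<'E'
from m import *
plan([.460,.152,.036],-12.2);print(R.from_quat(env.observe()["orientation"]).as_matrix().round(4))
E
```

```text
t 4.4 tcp [0.4604 0.1527 0.038 ] ang -12.18 F [-0.37  0.26  0.2 ] gap 45.3 q5 0.31
turn units (about tool y=down) 0.0
after turn, shift units [-0.01  0.07 -0.02]
[[ 0.9775 -0.0105  0.2109]
 [-0.211  -0.0126  0.9774]
 [-0.0076 -0.9999 -0.0145]]
```

```bash
python3 - <<'E'
from m import *
d,W=get("wrist"); cv2.imwrite("pics/w2.png",d["img"]); np.savez("w2.npz",W=W,img=d["img"]); plan()
E
```

```text
t 4.45 tcp [0.4604 0.1527 0.038 ] ang -12.18 F [ 0.17 -0.64 -0.67] gap 44.8 q5 0.31
```

View pics/w2.png

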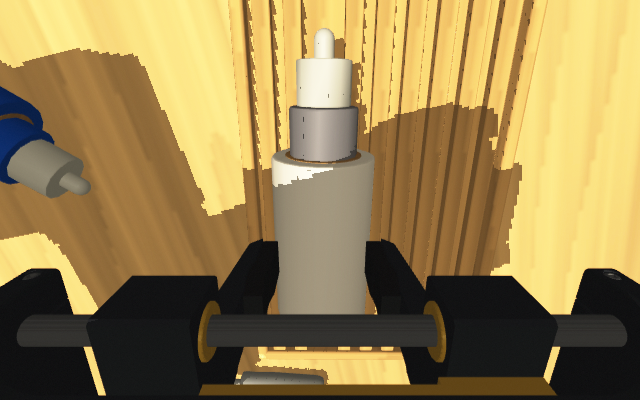

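Request:
step_arm([
  [0,0,0,0,35],
  [0,0,0,0,35],
  [0,0,0,0,35],
], force=25)

```text
time: 4.7
eef_pos: [0.4605, 0.1526, 0.038]
orientation: [0.708, -0.078, 0.072, -0.698]
contact_force: [1.3, 0.1, 0.8]
finger_gap: 0.396
```

```bash
python3 - <<'E'
from m import *
plan([.460,.152,.036],-12.2)
f=np.load("w2.npz");W=f["W"];z=W[...,2];v,u=np.indices(z.shape)
for r in (170,200,230,260,290,305):
    m=(v==r)&(u>255)&(u<390)&(z>.045)&(z<.09); p=W[m]; n=np.array([.9775,-.211]);t=p[:,:2]@n
    print(r,"t",t.min().round(4),t.max().round(4),"zmax",p[:,2].max().round(4),"s",np.median(p[:,:2]@[.211,.9775]).round(4))
E
```

```text
t 4.7 tcp [0.4605 0.1526 0.038 ] ang -12.18 F [1.25 0.07 0.76] gap 34.9 q5 0.31
turn units (about tool y=down) 0.0
after turn, shift units [-0.01  0.07 -0.02]
170 t 0.3928 0.4447 zmax 0.0676 s 0.2939
200 t 0.3912 0.4442 zmax 0.0676 s 0.2789
230 t 0.3917 0.4442 zmax 0.0675 s 0.2629
260 t 0.388 0.4488 zmax 0.0819 s 0.2468
290 t 0.3908 0.4438 zmax 0.0891 s 0.2276
305 t 0.3909 0.4437 zmax 0.0675 s 0.2169
```

```bash
python3 - <<'E'
from m import *
d,W=get("wrist"); cv2.imwrite("pics/w3.png",d["img"]); np.savez("w3.npz",W=W,img=d["img"]); plan()
E
```

```text
t 4.75 tcp [0.4605 0.1527 0.038 ] ang -12.18 F [ 0.76 -0.02 -0.08] gap 35.2 q5 0.31
```

View pics/w3.png

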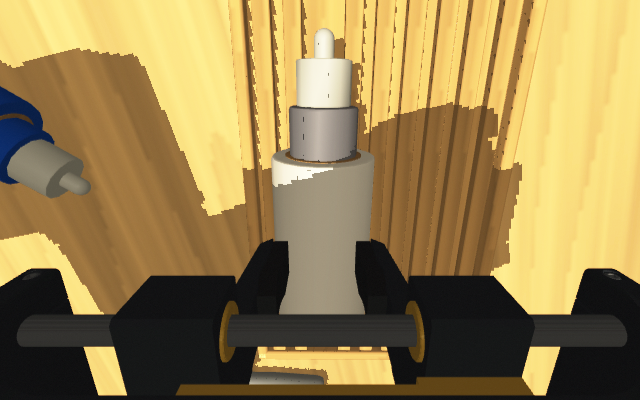

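Request:
step_arm([
  [0,0,0,0,25],
  [0,0,0,0,25],
  [0,0,0,0,25],
], force=25)

```text
time: 5.0
eef_pos: [0.4614, 0.1525, 0.0394]
orientation: [0.708, -0.077, 0.073, -0.698]
contact_force: [-2.2, -0.9, 4.8]
finger_gap: 0.284
```

```bash
python3 - <<'E'
from m import *
d,W=get("wrist"); cv2.imwrite("pics/w4.png",d["img"]); np.savez("w4.npz",W=W,img=d["img"]); plan()
z=W[...,2];v,u=np.indices(z.shape)
for r in (170,200,230):
    m=(v==r)&(u>255)&(u<390)&(z>.045)&(z<.12); p=W[m]; n=np.array([.9775,-.211]);t=p[:,:2]@n
    print(r,"t",t.min().round(4),t.max().round(4),"zmax",p[:,2].max().round(4),"s",np.median(p[:,:2]@[.211,.9775]).round(4))
# finger geometry: row profile
for r in (250,260,280,300):
    print(r,[(int(c),*(W[r,c]*1000).round(0)) for c in range(240,410,12)])
E
```

```text
t 5.05 tcp [0.4614 0.1525 0.0395] ang -12.17 F [-2.14 -1.22  6.1 ] gap 25.3 q5 0.31
170 t 0.3918 0.4456 zmax 0.0674 s 0.2936
200 t 0.392 0.445 zmax 0.0677 s 0.2783
230 t 0.3917 0.4449 zmax 0.0682 s 0.2622
250 [(240, np.float64(394.0), np.float64(134.0), np.float64(-0.0)), (252, np.float64(409.0), np.float64(140.0), np.float64(17.0)), (264, np.float64(414.0), np.float64(133.0), np.float64(6.0)), (276, np.float64(443.0), np.float64(168.0), np.float64(76.0)), (288, np.float64(447.0), np.float64(165.0), np.float64(73.0)), (300, np.float64(452.0), np.float64(159.0), np.float64(64.0)), (312, np.float64(458.0), np.float64(159.0), np.float64(66.0)), (324, np.float64(464.0), np.float64(157.0), np.float64(65.0)), (336, np.float64(470.0), np.float64(156.0), np.float64(65.0)), (348, np.float64(476.0), np.float64(159.0), np.float64(73.0)), (360, np.float64(482.0), np.float64(157.0), np.float64(72.0)), (372, np.float64(487.0), np.float64(158.0), np.float64(75.0)), (384, np.float64(500.0), np.float64(115.0), np.float64(6.0)), (396, np.float64(507.0), np.float64(118.0), np.float64(14.0)), (408, np.f
[... 2210 characters left out ...]
, (288, np.float64(451.0), np.float64(163.0), np.float64(108.0)), (300, np.float64(444.0), np.float64(129.0), np.float64(65.0)), (312, np.float64(451.0), np.float64(129.0), np.float64(66.0)), (324, np.float64(458.0), np.float64(128.0), np.float64(68.0)), (336, np.float64(464.0), np.float64(125.0), np.float64(65.0)), (348, np.float64(470.0), np.float64(121.0), np.float64(62.0)), (360, np.float64(478.0), np.float64(156.0), np.float64(107.0)), (372, np.float64(482.0), np.float64(156.0), np.float64(108.0)), (384, np.float64(486.0), np.float64(158.0), np.float64(112.0)), (396, np.float64(488.0), np.float64(179.0), np.float64(139.0)), (408, np.float64(491.0), np.float64(182.0), np.float64(142.0))]
```

View pics/w4.png

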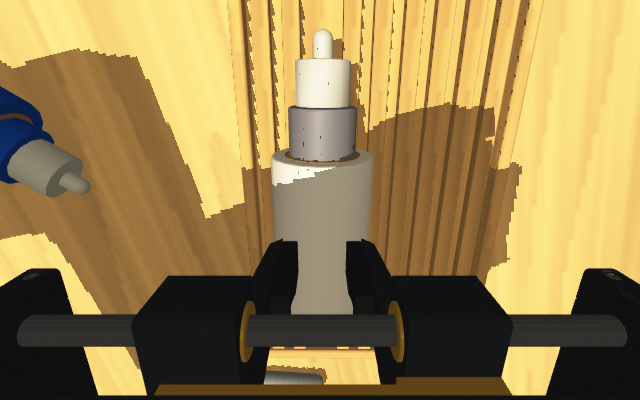

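```bash
python3 - <<'E'
from m import *
for n,tz in (("w1",.2122),("w2",.038),("w3",.038),("w4",.0395)):
    W=np.load(n+".npz")["W"]; x=[]
    for r in range(236,262,3):
        c={"w1":(215,240),"w2":(255,276),"w3":(262,287),"w4":(272,297)}[n]
        zz=W[r,c[0]:c[1],2]; x.append((r,np.round((np.nanmax(zz)-tz)*1000,1)))
    print(n,x)
W=np.load("w1.npz")["W"]
for r in (240,243,246,250): print(r,[tuple((W[r,c]*1000).round(0)) for c in (205,215,222,228,232,236,405,412,420,430)])
E
```

```text
w1 [(236, np.float64(-210.7)), (239, np.float64(26.4)), (242, np.float64(28.3)), (245, np.float64(32.2)), (248, np.float64(34.9)), (251, np.float64(36.0)), (254, np.float64(38.4)), (257, np.float64(41.4)), (260, np.float64(44.0))]
w2 [(236, np.float64(9.0)), (239, np.float64(25.8)), (242, np.float64(28.7)), (245, np.float64(32.0)), (248, np.float64(35.4)), (251, np.float64(38.2)), (254, np.float64(40.4)), (257, np.float64(42.2)), (260, np.float64(43.8))]
w3 [(236, np.float64(21.4)), (239, np.float64(25.0)), (242, np.float64(28.7)), (245, np.float64(31.8)), (248, np.float64(35.6)), (251, np.float64(38.6)), (254, np.float64(41.1)), (257, np.float64(44.1)), (260, np.float64(46.2))]
w4 [(236, np.float64(24.7)), (239, np.float64(25.1)), (242, np.float64(28.7)), (245, np.float64(31.8)), (248, np.float64(35.1)), (251, np.float64(38.5)), (254, np.float64(40.5)), (257, np.float64(43.1)), (260, np.float64(46.6))]
240 [(np.float64(276.0), np.float64(56.0), np.float64(-0.0)), (np.float64(290.0), np.float64(54.0), np.float64(0.0)), (np.float64(299.0), np.float64(51.0), np.float64(-0.0)), (np.floa
[... 1467 characters left out ...]
(508.0), np.float64(134.0), np.float64(241.0)), (np.float64(512.0), np.float64(135.0), np.float64(244.0))]
250 [(np.float64(406.0), np.float64(159.0), np.float64(249.0)), (np.float64(410.0), np.float64(157.0), np.float64(247.0)), (np.float64(413.0), np.float64(156.0), np.float64(246.0)), (np.float64(415.0), np.float64(155.0), np.float64(246.0)), (np.float64(417.0), np.float64(154.0), np.float64(245.0)), (np.float64(417.0), np.float64(151.0), np.float64(240.0)), (np.float64(540.0), np.float64(-16.0), np.float64(-0.0)), (np.float64(503.0), np.float64(136.0), np.float64(245.0)), (np.float64(507.0), np.float64(135.0), np.float64(245.0)), (np.float64(511.0), np.float64(136.0), np.float64(249.0))]
```

Request:
step_arm([
  [0,-0.2,0,0,88],
  [0,0,0,0,88],
  [0,0,0,0,88],
  [0,0,0,0,88],
  [0,0,0,0,88],
  [0,0,0,0,88],
  [0,0,0,0,88],
])

```text
time: 5.63
eef_pos: [0.4614, 0.1527, 0.046]
orientation: [0.708, -0.077, 0.073, -0.698]
contact_force: [0.3, 0.1, -0.2]
finger_gap: 0.792
```

```bash
python3 - <<'E'
from m import *
plan([.460,.152,-.003],-12.2)
E
```

```text
t 5.63 tcp [0.4614 0.1527 0.046 ] ang -12.17 F [ 0.31  0.14 -0.18] gap 69.8 q5 0.31
turn units (about tool y=down) 0.0
after turn, shift units [-0.03  1.63 -0.01]
```

Request:
step_arm([
  [-0.03,0,0,0,88],
  [0,0,0,0,88],
  [0,0,0,0,88],
  [0,0.3,0,0,88],
  [0,0.3,0,0,88],
  [0,0.3,0,0,88],
  [0,0.2,0,0,88],
  [0,0,0,0,88],
])

```text
time: 6.3
eef_pos: [0.4595, 0.1523, 0.0087]
orientation: [0.708, -0.078, 0.072, -0.698]
contact_force: [0.6, 0.2, 0.2]
finger_gap: 0.996
```

```bash
python3 - <<'E'
from m import *
plan([.460,.152,-.003],-12.2)
E
```

```text
t 6.3 tcp [0.4595 0.1523 0.0087] ang -12.18 F [0.61 0.23 0.2 ] gap 87.7 q5 0.31
turn units (about tool y=down) 0.0
after turn, shift units [ 0.02  0.39 -0.  ]
```

Request:
step_arm([
  [0.02,0.12,0,0,88],
  [0,0.12,0,0,88],
  [0,0.1,0,0,88],
  [0,0,0,0,88],
], force=30)

```text
time: 6.63
eef_pos: [0.4599, 0.152, -0.0032]
orientation: [0.708, -0.078, 0.072, -0.698]
contact_force: [-0.9, 0.2, -0.0]
finger_gap: 0.996
```

Request:
step_arm([
  [0,0,0,0,65],
  [0,0,0,0,60],
  [0,0,0,0,50],
  [0,0,0,0,40],
  [0,0,0,0,40],
  [0,0,0,0,40],
  [0,0,0,0,40],
  [0,0,0,0,40],
], force=30)

```text
time: 7.3
eef_pos: [0.4604, 0.1521, -0.0025]
orientation: [0.708, -0.078, 0.072, -0.698]
contact_force: [0.9, 1.0, -0.8]
finger_gap: 0.622
```

```bash
python3 - <<'E'
from m import *
plan([.460,.152,-.003],-12.2)
E
```

```text
t 7.3 tcp [ 0.4604  0.1521 -0.0025] ang -12.18 F [ 0.9   1.   -0.84] gap 54.8 q5 0.31
turn units (about tool y=down) 0.0
after turn, shift units [-0.01  0.02 -0.01]
```

Request:
step_arm([
  [0,-0.2,0,0,40],
  [0,-0.5,0,0,40],
  [0,-0.8,0,0,40],
  [0,-0.9,0,0,40],
  [0,-0.9,0,0,40],
  [0,-0.9,0,0,40],
  [0,-0.9,0,0,40],
  [0,-0.3,0,0,40],
  [0,0,0,0,40],
])

```text
time: 8.05
eef_pos: [0.4598, 0.1541, 0.1689]
orientation: [0.708, -0.079, 0.071, -0.698]
contact_force: [0.0, -0.6, -1.4]
finger_gap: 0.629
```

Request:
step_arm([
  [-0.1,0,-0.5,0,40],
  [-0.1,0,-0.9,0,40],
  [-0.1,0,-1,0,40],
  [-0.1,0,-1,0,40],
  [-0.1,0,-1,0,40],
  [-0.1,0,-1,0,40],
  [-0.1,0,-1,0,40],
  [-0.1,0,-1,0,40],
  [-0.1,0,-1,0,40],
  [-0.1,0,-1,0,40],
  [-0.1,0,-0.9,0,40],
  [-0.1,0,-0.5,0,40],
])

```text
time: 9.05
eef_pos: [0.3475, -0.1639, 0.1682]
orientation: [0.707, -0.079, 0.065, -0.7]
contact_force: [0.7, 1.0, -0.7]
finger_gap: 0.622
```

```bash
python3 - <<'E'
from m import *
plan([.34,-.221,.15],-12.2);print(R.from_quat(env.observe()["orientation"]).as_matrix().round(4))
E
```

```text
t 9.05 tcp [ 0.3475 -0.1639  0.1682] ang -11.73 F [ 0.65  1.03 -0.72] gap 54.8 q5 -0.52
turn units (about tool y=down) 0.08
after turn, shift units [ 0.17  0.63 -1.9 ]
[[ 0.9789 -0.0216  0.2031]
 [-0.2033 -0.0087  0.9791]
 [-0.0194 -0.9997 -0.013 ]]
```

Request:
step_arm([
  [0,0.1,-0.6,0.05,40],
  [0,0,-0.8,0,40],
  [0,0,-0.4,0,40],
  [0,0,0,0,40],
  [0,0,0,0,40],
])

```text
time: 9.47
eef_pos: [0.3323, -0.2203, 0.1627]
orientation: [0.705, -0.085, 0.067, -0.7]
contact_force: [0.2, -0.1, -0.6]
finger_gap: 0.629
```

```bash
python3 - <<'E'
from m import *
plan([.34,-.221,.15],-12.2)
d,W=get("wrist"); print(d["position"]); cv2.imwrite("pics/w5.png",d["img"]); np.savez("w5.npz",W=W,img=d["img"])
E
```

```text
t 9.47 tcp [ 0.3323 -0.2203  0.1627] ang -12.38 F [ 0.23 -0.08 -0.63] gap 55.4 q5 -0.64
turn units (about tool y=down) -0.03
after turn, shift units [0.27 0.42 0.04]
[ 0.35461804 -0.13759247  0.33204165]
```

View pics/w5.png

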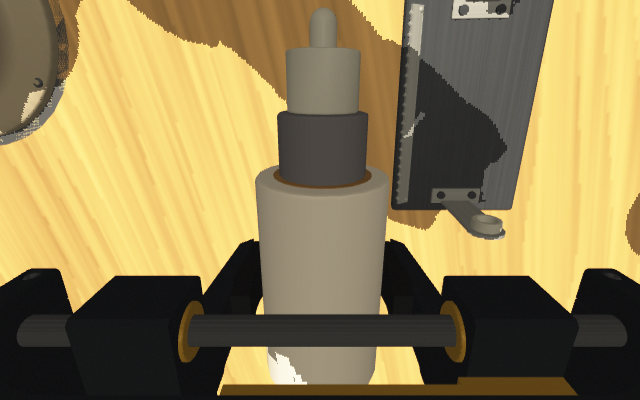

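```bash
python3 - <<'E'
from m import *
W=np.load("w5.npz")["W"];z=W[...,2];v,u=np.indices(z.shape)
b=(u>390)&(u<560)&(v<245)
base=W[b&(z>.009)&(z<.014)&(u>400)];
a=W[b&(z>.05)&(v>180)]
print("arm z",a[:,2].min(),a[:,2].max(),len(a))
yh=np.array([.204,.979]);xh=np.array([.979,-.204])
for lo in np.arange(.05,.105,.005):
    p=a[(a[:,2]>=lo)&(a[:,2]<lo+.005)]
    if len(p)>3: t=p[:,:2]@xh;s=p[:,:2]@yh;print(lo.round(3),len(p),"t",t.min().round(4),t.max().round(4),"s",s.min().round(4),s.max().round(4))
# base edges: long axis line via tear bar & right edge
e=[]
for r in range(20,190,10):
    m=(v==r)&(u>440)&(z>.008)&(z<.0145)&(u<560); 
    if m.any(): e.append(W[m][-1,:2])
e=np.array(e); k=np.polyfit(e[:,1],e[:,0],1); print("right edge angle",np.degrees(np.arctan(k[0])), "t right",(e@xh).round(4))
e=[]
for r in range(20,200,10):
    m=(v==r)&(u>395)&(z>.036)&(z<.046)&(u<440)
    if m.any(): e.append(W[m][:,:2].mean(0))
e=np.array(e)
if len(e)>3: k=np.polyfit(e[:,1],e[:,0],1); print("bar angle",np.degrees(np.arctan(k[0])),"t",(e@xh).round(4))
print("bottom edge s", np.percentile(base[:,:2]@yh,[0.2,1]))
E
```

```text
arm z 0.05000781008763572 0.19274873496311562 1047
0.05 66 t 0.4921 0.5214 s -0.1832 -0.1796
0.055 42 t 0.4922 0.5097 s -0.1824 -0.1799
0.06 35 t 0.4923 0.5031 s -0.1821 -0.1794
0.065 32 t 0.4922 0.5027 s -0.1825 -0.1799
0.07 29 t 0.492 0.5152 s -0.1823 -0.1711
0.075 144 t 0.492 0.5155 s -0.1822 -0.1707
0.08 78 t 0.4922 0.522 s -0.1826 -0.1707
0.085 98 t 0.4922 0.5222 s -0.1836 -0.1709
0.09 210 t 0.4931 0.5211 s -0.1834 -0.1708
0.095 256 t 0.4958 0.5176 s -0.1838 -0.1709
0.1 8 t 0.5054 0.5093 s -0.1823 -0.1803
right edge angle 11.653275815955036 t right [0.5703 0.5704 0.5709 0.5707 0.5712 0.5706 0.5711 0.5715 0.5708 0.5716
 0.571  0.5711 0.5712 0.5712 0.5712 0.5711 0.57  ]
bar angle 11.909698118541918 t [0.4456 0.4454 0.4461 0.445  0.4458 0.4451 0.4453 0.4456 0.4456 0.4457
 0.4456 0.4452 0.4445 0.4447 0.4454 0.4459 0.4457 0.4449]
bottom edge s [-0.19207191 -0.18898565]
```

```bash
cat > rc.py <<'E'
from m import *
def rollfit(W,tcp,ztop,box):
    z=W[...,2];v,u=np.indices(z.shape); b=(u>box[0])&(u<box[1])&(v>box[2])&(v<box[3])
    q=W[b&(z>ztop-.05)&(z<ztop+.01)]
    for a in (11.2,12,12.8):
        d=np.array([np.sin(np.radians(a)),np.cos(np.radians(a))]);n=np.array([d[1],-d[0]])
        s=(q[:,:2]-tcp[:2])@d;t=(q[:,:2]-tcp[:2])@n
        m=abs(t)<.010
        out=[]
        for lo,hi in ((.02,.045),(.055,.068),(.08,.09),(.1,.108)):
            k=(s>lo)&(s<hi)&(abs(t)<.035); out.append((np.round((t[k].min()+t[k].max())*500,1),np.round((np.percentile(q[k,2],97)-tcp[2])*1000,1)))
        print(a,"tip",(s[m].max()*1000).round(1),"(tmid,ztop-tcp) roll/tube/plunger/pin mm",out)
E
python3 - <<'E'
from rc import *
W=np.load("w5.npz")["W"]; rollfit(W,np.array([.3323,-.2203,.1627]),.1627+.0415+.028,(250,395,5,250))
E
```

```text
11.2 tip 110.9 (tmid,ztop-tcp) roll/tube/plunger/pin mm [(np.float64(1.3), np.float64(69.7)), (np.float64(2.7), np.float64(59.8)), (np.float64(3.3), np.float64(55.8)), (np.float64(3.4), np.float64(47.3))]
12 tip 111.0 (tmid,ztop-tcp) roll/tube/plunger/pin mm [(np.float64(0.8), np.float64(69.7)), (np.float64(1.8), np.float64(59.8)), (np.float64(2.1), np.float64(55.8)), (np.float64(2.0), np.float64(47.3))]
12.8 tip 111.0 (tmid,ztop-tcp) roll/tube/plunger/pin mm [(np.float64(0.4), np.float64(69.7)), (np.float64(1.0), np.float64(59.8)), (np.float64(0.9), np.float64(55.8)), (np.float64(0.6), np.float64(47.2))]
```

Request:
step_arm([
  [0,0,0,0.8,40],
  [0,0,0,1,40],
  [0,0,0,1,40],
  [0,0,0,0.35,40],
  [0,0,0,0,40],
])

```text
time: 9.93
eef_pos: [0.333, -0.2148, 0.1616]
orientation: [0.683, -0.203, 0.185, -0.677]
contact_force: [0.2, -0.2, -0.4]
finger_gap: 0.626
```

```bash
cat >> m.py <<'E'
T0,S0=.5066,-.0875
yh=np.array([.204,.979]);xh=np.array([.979,-.204])
def hp(t,s,z,phi,go=True):
    "TCP target relative to holder mid (mm), phi spindle yaw deg"
    p=(T0+t/1000)*xh+(S0+s/1000)*yh
    o=env.observe();e=o["eef_pos"];M=R.from_quat(o["orientation"]).as_matrix()
    A=-np.degrees(np.arctan2(M[1,0],M[0,0]))
    print("now t,s,z",((e[:2]@xh-T0)*1000).round(1),((e[:2]@yh-S0)*1000).round(1),(e[2]*1000).round(1),"phi",(A-11.3).round(2),"pitch",(M[2,2]).round(4),"F_t,F_s",(o["contact_force"][:2]@xh).round(2),(o["contact_force"][:2]@yh).round(2))
    plan([*p,z/1000],-11.3-phi)
E
python3 - <<'E'
from m import *
hp(-68,-39.5,43,20)
E
```

```text
now t,s,z -136.8 -54.9 161.6 phi 20.55 pitch -0.0159 F_t,F_s 0.21 -0.14
t 9.93 tcp [ 0.333  -0.2148  0.1616] ang -31.85 F [ 0.18 -0.18 -0.44] gap 55.2 q5 -0.29
turn units (about tool y=down) -0.09
after turn, shift units [2.08 3.89 1.31]
```

Request:
step_arm([
  [0.5,0.3,0.3,-0.05,40],
  [0.6,0.7,0.4,0,40],
  [0.6,0.8,0.4,0,40],
  [0.4,0.8,0.2,0,40],
  [0,0.8,0,0,40],
  [0,0.3,0,0,40],
  [0,0,0,0,40],
])

```text
time: 10.52
eef_pos: [0.4096, -0.2092, 0.0446]
orientation: [0.686, -0.194, 0.178, -0.678]
contact_force: [0.6, 0.6, -1.7]
finger_gap: 0.625
```

```bash
python3 - <<'E'
from m import *
hp(-68,-39.5,43,20)
E
```

```text
now t,s,z -62.9 -33.8 44.6 phi 19.22 pitch -0.0163 F_t,F_s 0.44 0.75
t 10.52 tcp [ 0.4096 -0.2092  0.0446] ang -30.52 F [ 0.59  0.65 -1.69] gap 55.1 q5 -0.17
turn units (about tool y=down) 0.13
after turn, shift units [-0.09  0.06 -0.24]
```

Request:
step_arm([
  [-0.09,0.05,-0.24,0.13,40],
  [0,0,0,0,40],
  [0,0,0,0,40],
])

```text
time: 10.77
eef_pos: [0.4033, -0.2133, 0.044]
orientation: [0.685, -0.198, 0.182, -0.677]
contact_force: [-1.0, 0.2, -1.5]
finger_gap: 0.623
```

```bash
python3 - <<'E'
from m import *
hp(-68,-39.5,43,20)
d,W=get("wrist"); cv2.imwrite("pics/w6.png",d["img"]); np.savez("w6.npz",W=W,img=d["img"])
E
```

```text
now t,s,z -68.2 -39.1 44.0 phi 19.85 pitch -0.0165 F_t,F_s -1.05 0.02
t 10.77 tcp [ 0.4033 -0.2133  0.044 ] ang -31.15 F [-1.02  0.23 -1.48] gap 54.9 q5 -0.17
turn units (about tool y=down) 0.03
after turn, shift units [ 0.01  0.03 -0.01]
```

View pics/w6.png

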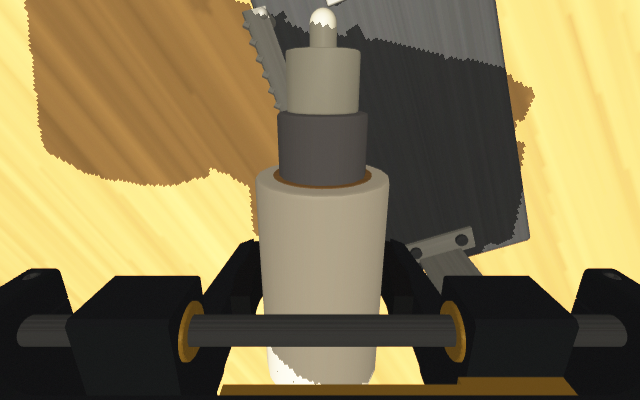

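```bash
python3 - <<'E'
from m import *
W=np.load("w6.npz")["W"]; z=W[...,2];v,u=np.indices(z.shape)
for nm,r in (("tip",(9,14)),("pin",(25,45)),("plunger",(55,105)),("tube",(120,165)),("roll",(195,235))):
    b=(u>250)&(u<395)&(v>=r[0])&(v<=r[1])&(z>.07)&(z<.125); p=W[b]
    t=(p[:,:2]@xh-T0)*1000;s=(p[:,:2]@yh-S0)*1000; 
    d=np.array([np.sin(np.radians(20)),np.cos(np.radians(20))]); n=np.array([d[1],-d[0]])
    q=np.c_[t,s]; a=q@d;c=q@n
    print(nm,len(p),"along",a.max().round(1),"perp mid",((np.percentile(c,1)+np.percentile(c,99))/2).round(2),"ztop",np.percentile(p[:,2],98).round(4))
print("tcp along/perp",np.array([-68.2,-39.1])@d,np.array([-68.2,-39.1])@n)
# scene view of +y cup / arm
d_,W=get("scene");np.savez("s6.npz",W=W,img=d_["img"]);z=W[...,2];v,u=np.indices(z.shape)
t=(W[...,:2]@xh-T0)*1000;s=(W[...,:2]@yh-S0)*1000
for lo in (.055,.065,.075,.08,.085,.09,.095):
    m=(abs(t)<25)&(s>75)&(s<105)&(z>=lo)&(z<lo+.005)
    if m.sum()>2: print(lo,m.sum(),"t",t[m].min().round(1),t[m].max().round(1),"s",s[m].min().round(1),s[m].max().round(1))
E
```

```text
tip 111 along 50.8 perp mid -50.64 ztop 0.0897
pin 571 along 45.8 perp mid -50.61 ztop 0.0908
plunger 3718 along 35.9 perp mid -50.42 ztop 0.0995
tube 4072 along 14.3 perp mid -50.36 ztop 0.1036
roll 5296 along -9.4 perp mid -50.3 ztop 0.1137
tcp along/perp -60.06775524753963 -50.71404913356532
0.055 13 t -11.0 15.3 s 90.9 95.4
0.065 13 t -11.1 16.6 s 89.4 95.8
0.075 13 t -10.6 17.7 s 90.5 97.5
0.08 17 t -11.4 17.5 s 90.5 99.0
0.085 13 t -10.3 16.9 s 91.3 96.4
0.09 16 t -6.8 16.0 s 83.3 97.2
0.095 7 t -5.4 8.1 s 91.7 95.8
```

Request:
step_arm([
  [0.3,0.03,0.11,0,40],
  [0.3,0,0.11,0,40],
  [0.25,0,0.09,0,40],
  [0,0,0,0,40],
  [0,0,0,0,40],
])

```text
time: 11.28
eef_pos: [0.4319, -0.2199, 0.0454]
orientation: [0.686, -0.196, 0.184, -0.676]
contact_force: [-0.9, -0.8, -1.2]
finger_gap: 0.623
```

```bash
python3 - <<'E'
from m import *
hp(-38,-39.3,43,20)
E
```

```text
now t,s,z -38.9 -39.7 45.4 phi 19.88 pitch -0.0175 F_t,F_s -0.75 -0.93
t 11.28 tcp [ 0.4319 -0.2199  0.0454] ang -31.18 F [-0.93 -0.75 -1.15] gap 54.9 q5 -0.14
turn units (about tool y=down) 0.02
after turn, shift units [0.03 0.08 0.02]
```

Request:
step_arm([
  [0.03,0.08,0.02,0.02,40],
  [0,0,0,0,40],
  [-0.07,0,0.19,0,40],
  [-0.07,0,0.19,0,40],
  [0,0,0,0,40],
  [0,0,0,0,40],
])

```text
time: 11.78
eef_pos: [0.4344, -0.2061, 0.0427]
orientation: [0.685, -0.197, 0.184, -0.676]
contact_force: [0.6, -0.6, -1.1]
finger_gap: 0.625
```

```bash
python3 - <<'E'
from m import *
hp(-38,-27.3,43,20)
E
```

```text
now t,s,z -39.3 -25.7 42.7 phi 20.02 pitch -0.0175 F_t,F_s 0.71 -0.42
t 11.78 tcp [ 0.4344 -0.2061  0.0427] ang -31.32 F [ 0.61 -0.55 -1.08] gap 55.0 q5 -0.11
turn units (about tool y=down) -0.0
after turn, shift units [ 0.06 -0.01 -0.04]
```

Request:
step_arm([
  [0.04,-0.01,0.015,0,40],
  [0,0,0,0,40],
  [-0.035,0,0.1,0,40],
  [-0.035,0,0.1,0,40],
  [0,0,0,0,40],
])

```text
time: 12.2
eef_pos: [0.4372, -0.1996, 0.043]
orientation: [0.685, -0.197, 0.185, -0.676]
contact_force: [-0.1, 0.2, -1.9]
finger_gap: 0.624
```

```bash
python3 - <<'E'
from m import *
hp(-38,-17.3,43,20)
E
```

```text
now t,s,z -37.9 -18.7 43.0 phi 20.02 pitch -0.0175 F_t,F_s -0.12 0.18
t 12.2 tcp [ 0.4372 -0.1996  0.043 ] ang -31.32 F [-0.08  0.2  -1.87] gap 54.9 q5 -0.1
turn units (about tool y=down) -0.0
after turn, shift units [-0.02  0.    0.04]
```

Request:
step_arm([
  [-0.03,0,0.09,0,40],
  [0,0,0,0,40],
  [-0.03,0,0.09,0,40],
  [0,0,0,0,40],
  [0,0,0,0,40],
])

```text
time: 12.62
eef_pos: [0.4391, -0.195, 0.0434]
orientation: [0.686, -0.196, 0.186, -0.675]
contact_force: [-1.5, -3.5, -1.3]
finger_gap: 0.629
```

```bash
python3 - <<'E'
from m import *
hp(-38,-17.3,43,20)
E
```

```text
now t,s,z -36.9 -13.9 43.4 phi 20.05 pitch -0.0195 F_t,F_s -0.75 -3.78
t 12.62 tcp [ 0.4391 -0.195   0.0434] ang -31.35 F [-1.5  -3.54 -1.3 ] gap 55.4 q5 -0.09
turn units (about tool y=down) -0.01
after turn, shift units [ 0.01  0.02 -0.12]
```

Request:
step_arm([
  [0,0.01,0.09,0,40],
  [0,0,0.09,0,40],
  [0,0,0,0,40],
  [0,0,0,0,40],
])

```text
time: 12.95
eef_pos: [0.4414, -0.1914, 0.043]
orientation: [0.687, -0.197, 0.185, -0.674]
contact_force: [-2.2, -4.7, -1.7]
finger_gap: 0.625
```

```bash
python3 - <<'E'
from m import *
hp(-33.6,-3.3,43,20)
E
```

```text
now t,s,z -35.4 -9.8 43.0 phi 20.03 pitch -0.0221 F_t,F_s -1.2 -5.01
t 12.95 tcp [ 0.4414 -0.1914  0.043 ] ang -31.33 F [-2.2  -4.65 -1.69] gap 55.0 q5 -0.07
turn units (about tool y=down) -0.0
after turn, shift units [-0.02 -0.    0.22]
```

Request:
step_arm([
  [-0.01,0,0.09,0,40],
  [-0.01,0,0.09,0,40],
  [0,0,0.03,0,40],
  [0,0,0,0,40],
  [0,0,0,0,40],
])

```text
time: 13.37
eef_pos: [0.4435, -0.1883, 0.0431]
orientation: [0.689, -0.197, 0.185, -0.672]
contact_force: [-3.2, -6.3, -1.2]
finger_gap: 0.623
```

```bash
python3 - <<'E'
from m import *
hp(-33.6,-3.3,43,20)
E
```

```text
now t,s,z -34.0 -6.4 43.1 phi 19.99 pitch -0.0277 F_t,F_s -1.81 -6.78
t 13.37 tcp [ 0.4435 -0.1883  0.0431] ang -31.29 F [-3.16 -6.27 -1.2 ] gap 54.9 q5 -0.06
turn units (about tool y=down) 0.0
after turn, shift units [-0.02  0.    0.1 ]
```

Request:
step_arm([
  [-0.01,0,0.1,0,40],
  [-0.01,0,0.03,0,40],
  [0,0,0,0,40],
  [0.114,0,0.005,-0.333,40],
  [0.114,0,0.005,-0.333,40],
  [0,0,0,0,40],
])

```text
time: 13.87
eef_pos: [0.4501, -0.1919, 0.0434]
orientation: [0.698, -0.172, 0.159, -0.676]
contact_force: [-3.7, -7.1, -0.1]
finger_gap: 0.63
```

```bash
python3 - <<'E'
from m import *
a=np.radians(16);hp(-98.2*np.sin(a),89-98.2*np.cos(a),43,16)
E
```

```text
now t,s,z -26.8 -8.5 43.4 phi 15.76 pitch -0.0348 F_t,F_s -2.12 -7.74
t 13.87 tcp [ 0.4501 -0.1919  0.0434] ang -27.06 F [-3.65 -7.14 -0.09] gap 55.5 q5 -0.12
turn units (about tool y=down) 0.04
after turn, shift units [-0.04  0.01  0.1 ]
```

Request:
step_arm([
  [0.225,0,0.04,-0.667,40],
  [0.229,0,0.035,-0.667,40],
])

```text
time: 14.03
eef_pos: [0.4631, -0.197, 0.0434]
orientation: [0.709, -0.124, 0.108, -0.686]
contact_force: [-1.6, -7.9, -1.4]
finger_gap: 0.627
```

```bash
python3 - <<'E'
from m import *
a=np.radians(8);hp(-98.2*np.sin(a),89-98.2*np.cos(a),43,8)
E
```

```text
now t,s,z -13.1 -10.9 43.4 phi 7.6 pitch -0.0352 F_t,F_s 0.03 -8.1
t 14.03 tcp [ 0.4631 -0.197   0.0434] ang -18.9 F [-1.63 -7.93 -1.43] gap 55.3 q5 -0.26
turn units (about tool y=down) 0.07
after turn, shift units [-0.03  0.01  0.09]
```

Request:
step_arm([
  [0.215,0,0.06,-0.65,40],
  [0.215,0,0.05,-0.65,40],
  [0,0,0,0,40],
])

```text
time: 14.28
eef_pos: [0.4778, -0.2007, 0.0437]
orientation: [0.717, -0.072, 0.056, -0.691]
contact_force: [-3.3, -6.0, -1.3]
finger_gap: 0.627
```

```bash
python3 - <<'E'
from m import *
hp(0,-9.5,43,-.3)
d,W=get("wrist"); np.savez("w7.npz",W=W,img=d["img"]); cv2.imwrite("pics/w7.png",d["img"])
z=W[...,2];v,u=np.indices(z.shape)
e=env.observe()["eef_pos"]
t=(W[...,:2]@xh-T0)*1000;s=(W[...,:2]@yh-S0)*1000
for lo,hi in ((-.5,35),(45,55),(56,75)):
    m=(s>lo)&(s<hi)&(abs(t)<40)&(z>.06)&(v<250)
    if m.sum()>10: print(lo,hi,m.sum(),"t",np.percentile(t[m],[1,99]).round(1),"ztop",np.percentile(z[m],98).round(4))
E
```

```text
now t,s,z 2.2 -11.5 43.7 phi -0.85 pitch -0.0377 F_t,F_s -2.03 -6.54
t 14.28 tcp [ 0.4778 -0.2007  0.0437] ang -10.45 F [-3.32 -5.99 -1.26] gap 55.3 q5 -0.39
turn units (about tool y=down) 0.09
after turn, shift units [-0.07  0.02  0.07]
-0.5 35 5622 t [-24.3  37.5] ztop 0.1128
45 55 2356 t [-15.5  18.5] ztop 0.1026
56 75 4642 t [-15.1  17.8] ztop 0.1022
```

View pics/w7.png

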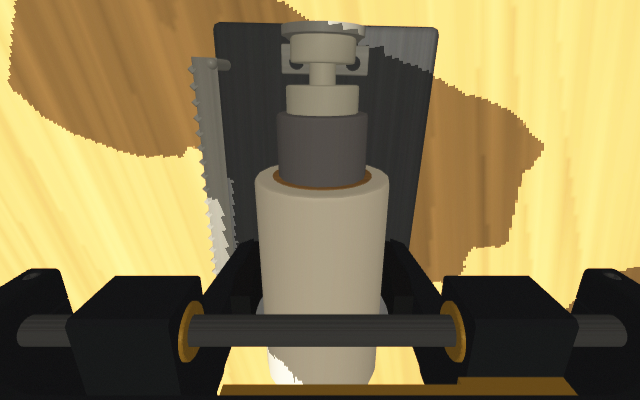

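Request:
step_arm([
  [-0.07,0.025,0.03,0.09,40],
  [0,0,0,0,40],
])

```text
time: 14.5
eef_pos: [0.4761, -0.2012, 0.0433]
orientation: [0.717, -0.076, 0.061, -0.69]
contact_force: [-1.3, -8.0, 0.2]
finger_gap: 0.625
```

```bash
python3 - <<'E'
from m import *
hp(0,-9.5,43,-.3)
W=np.load("w7.npz")["W"];z=W[...,2]
t=(W[...,:2]@xh-T0)*1000;s=(W[...,:2]@yh-S0)*1000
for r in range(30,66,5):
    c=slice(275,372);m=(z[r,c]>.06)
    if m.any(): print(r,"t",t[r,c][m].min().round(1),t[r,c][m].max().round(1),"s",np.median(s[r,c][m]).round(1),"z",z[r,c][m].min().round(4),z[r,c][m].max().round(4))
for r in (75,80): 
    c=slice(305,342);m=(z[r,c]>.07);print("pin",t[r,c][m].min(),t[r,c][m].max(),z[r,c][m].max())
E
```

```text
now t,s,z 0.6 -12.4 43.3 phi -0.17 pitch -0.041 F_t,F_s 0.32 -8.06
t 14.5 tcp [ 0.4761 -0.2012  0.0433] ang -11.13 F [-1.33 -7.96  0.19] gap 55.0 q5 -0.38
turn units (about tool y=down) -0.02
after turn, shift units [-0.02  0.01  0.1 ]
30 t -13.5 15.7 s 91.7 z 0.0867 0.1002
35 t -14.0 15.3 s 90.7 z 0.0842 0.0978
40 t -13.2 15.5 s 89.1 z 0.067 0.0978
45 t -10.7 12.5 s 87.6 z 0.0865 0.0975
50 t -10.8 12.7 s 86.1 z 0.0851 0.0979
55 t -10.8 12.9 s 84.6 z 0.0847 0.0976
60 t -10.3 12.5 s 83.0 z 0.0867 0.0973
65 t -3.9 5.7 s 81.6 z 0.0841 0.0897
pin -3.860938543678527 5.82767282306107 0.08956273110382547
pin -3.8635275171529093 5.899110884147629 0.0893065712438082
```

Request:
step_arm([
  [0,0,-0.09,0,40],
  [0,0,0,0,40],
])

```text
time: 14.67
eef_pos: [0.4757, -0.205, 0.0437]
orientation: [0.718, -0.076, 0.061, -0.689]
contact_force: [-2.4, -5.9, -0.4]
finger_gap: 0.62
```

```bash
python3 - <<'E'
from m import *
hp(0.7,-19.4,43,-.3)
E
```

```text
now t,s,z 0.9 -16.1 43.7 phi -0.19 pitch -0.0429 F_t,F_s -1.1 -6.3
t 14.67 tcp [ 0.4757 -0.205   0.0437] ang -11.11 F [-2.37 -5.94 -0.43] gap 54.7 q5 -0.38
turn units (about tool y=down) -0.02
after turn, shift units [-0.01  0.03 -0.11]
```

Request:
step_arm([
  [0,0,-0.07,0,40],
  [0,0,0,0,40],
])

```text
time: 14.83
eef_pos: [0.4752, -0.2076, 0.0439]
orientation: [0.718, -0.075, 0.061, -0.689]
contact_force: [-0.8, -4.4, 0.0]
finger_gap: 0.629
```

```bash
python3 - <<'E'
from m import *
hp(0.7,-19.4,42.5,-.3)
E
```

```text
now t,s,z 0.9 -18.8 43.9 phi -0.21 pitch -0.0436 F_t,F_s 0.12 -4.44
t 14.83 tcp [ 0.4752 -0.2076  0.0439] ang -11.09 F [-0.78 -4.37  0.03] gap 55.4 q5 -0.38
turn units (about tool y=down) -0.02
after turn, shift units [-0.01  0.05 -0.02]
```

Request:
step_arm([
  [0,0.03,-0.03,0,40],
  [0,0,0,0,40],
  [0,0.02,-0.03,0,40],
  [0,0,0,0,40],
])

```text
time: 15.17
eef_pos: [0.4748, -0.2092, 0.0424]
orientation: [0.718, -0.075, 0.061, -0.689]
contact_force: [-0.0, -3.2, -1.3]
finger_gap: 0.626
```

```bash
python3 - <<'E'
from m import *
hp(0.7,-19.4,42.5,-.3)
E
```

```text
now t,s,z 1.0 -20.4 42.4 phi -0.21 pitch -0.043 F_t,F_s 0.65 -3.15
t 15.17 tcp [ 0.4748 -0.2092  0.0424] ang -11.09 F [-0.   -3.22 -1.32] gap 55.1 q5 -0.39
turn units (about tool y=down) -0.02
after turn, shift units [-0.01 -0.01  0.03]
```

Request:
step_arm([
  [0,0,-0.02,0,40],
  [0,0,0,0,54],
  [0,0,0,0,56],
  [0,0,0,0,57],
  [0,0,0,0,58],
  [0,0,0,0,60],
  [0,0,0,0,62],
])

```text
time: 15.75
eef_pos: [0.4748, -0.2081, 0.0421]
orientation: [0.717, -0.076, 0.061, -0.69]
contact_force: [0.2, 0.0, -0.5]
finger_gap: 0.703
```

```bash
python3 - <<'E'
from m import *
hp(0.7,-19.4,42.5,-.3)
d,W=get("wrist"); np.savez("w8.npz",W=W,img=d["img"]); z=W[...,2];v,u=np.indices(z.shape)
t=(W[...,:2]@xh-T0)*1000;s=(W[...,:2]@yh-S0)*1000
for lo,hi in ((5,18),(22,30),(35,45),(52,60),(72,79)):
    m=(s>lo)&(s<hi)&(abs(t)<32)&(z>.06)&(v<235)
    if m.sum()>10: print(lo,hi,m.sum(),"t",(np.percentile(t[m],[1,99]).sum()/2).round(1),"ztop",np.percentile(z[m],98).round(4))
E
```

```text
now t,s,z 0.7 -19.3 42.1 phi -0.22 pitch -0.0405 F_t,F_s 0.14 0.06
t 15.75 tcp [ 0.4748 -0.2081  0.0421] ang -11.08 F [ 0.15  0.03 -0.46] gap 61.9 q5 -0.39
turn units (about tool y=down) -0.01
after turn, shift units [ 0.   -0.01 -0.  ]
5 18 538 t 0.8 ztop 0.1086
22 30 2813 t 0.9 ztop 0.1117
35 45 2342 t 1.1 ztop 0.1017
52 60 2101 t 1.0 ztop 0.1013
72 79 978 t 0.9 ztop 0.0974
```

Request:
step_arm([
  [0,0,0,0,75],
  [0,0,0,0,88],
  [0,0,0,0,88],
  [0,0,0,0,88],
  [0,-0.1,0,0,88],
  [0,-0.3,0,0,88],
  [0,-0.5,0,0,88],
  [0,-0.6,0,0,88],
  [0,-0.7,0,0,88],
  [0,-0.8,0,0,88],
  [0,-0.8,0,0,88],
  [0,-0.5,0,0,88],
])

```text
time: 16.8
eef_pos: [0.4766, -0.2019, 0.1778]
orientation: [0.716, -0.077, 0.059, -0.691]
contact_force: [-0.0, -0.3, -0.8]
finger_gap: 1.002
```

Request:
step_arm([
  [0,-0.8,0.5,0,88],
  [0,-0.5,0.8,0,88],
  [0,0,0.8,0,88],
  [0,0,0,0,88],
  [0,0,0,0,88],
])

```text
time: 17.22
eef_pos: [0.4912, -0.1374, 0.2251]
orientation: [0.718, -0.074, 0.064, -0.689]
contact_force: [-0.1, -0.7, 0.2]
finger_gap: 1.001
```

```bash
python3 - <<'E'
from m import *
hp(0,0,100,0)
d,W=get("wrist"); np.savez("w9.npz",W=W,img=d["img"]); z=W[...,2];v,u=np.indices(z.shape)
t=(W[...,:2]@xh-T0)*1000;s=(W[...,:2]@yh-S0)*1000
for lo,hi in ((-79,-74),(-40,-30),(-10,0),(15,25),(35,45),(52,60),(72,79)):
    m=(s>lo)&(s<hi)&(abs(t)<32)&(z>.06)&(z<.13)
    if m.sum()>10: print(lo,hi,m.sum(),"t",(np.percentile(t[m],[1,99]).sum()/2).round(1),"ztop",np.percentile(z[m],98).round(4))
m=(abs(t)<32)&(z>.104)&(z<.13);print("roll s",s[m].min(),s[m].max())
d2=imaging.get_image("scene")["img"]
cv2.imwrite("pics/fin.png",np.hstack([d["img"][:, 130:530],cv2.resize(d2[120:245,200:325],(400,400),interpolation=3)]))
E
```

```text
now t,s,z 2.3 53.2 225.1 phi -0.12 pitch -0.0412 F_t,F_s 0.03 -0.74
t 17.22 tcp [ 0.4912 -0.1374  0.2251] ang -11.18 F [-0.12 -0.73  0.18] gap 88.2 q5 -0.27
turn units (about tool y=down) 0.02
after turn, shift units [-0.04  4.24 -1.6 ]
-40 -30 409 t 1.5 ztop 0.1124
-10 0 453 t 1.3 ztop 0.1121
15 25 494 t 1.7 ztop 0.112
35 45 332 t 1.4 ztop 0.1018
52 60 310 t 1.2 ztop 0.1012
72 79 206 t 0.9 ztop 0.097
roll s -69.30450990258247 31.579392056643332
```

View pics/fin.png

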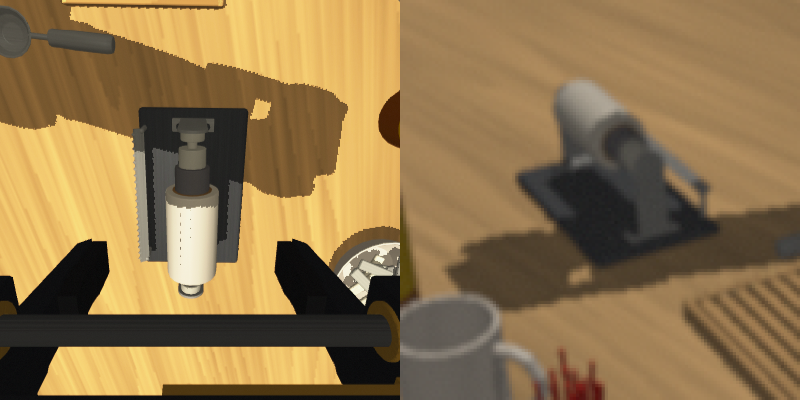

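```bash
python3 -c "
from bench import env
print(env.job_done(), env.observe()['time'])"
```

```text
the job is handed in; nothing more can be done
the job is handed in; nothing more can be done
```

The paper roll is back in the holder with both pins in their cups, and I handed the job in at about 17 s. `env.job_done()` gave no verdict.

**How it was done:** I gripped the roll at its middle and lifted it. With the roll turned about 20° to the holder, I put the spring pin into the +y cup. I pressed the plunger in by about 12 mm, then swung the other end into line and let the rigid pin out into the -y cup. The highest force I read on the tool was about 8 N, between rows. I then opened the jaws and backed away.

**Last checks (wrist camera):**
- **Position:** the roll centre is about 19 mm off mid-way between the arms, within the 35 mm allowed. That puts the rigid pin tip at about -89 mm, on the cup floor.
- **Height:** the roll axis is at about 84 mm.
- **Level:** it tilts less than about 0.01 rad, and sits about 0.5 mm sideways of the cup centre.
- **Hands off:** the force on the tool was near zero (within about 1 N) and the gripper was clear of everything.
- **Other things on the counter:** I did not re-measure their places. The tool felt no contact with any of them.

**What disagreed:**
- **Tool point:** the fingertips were really about 39 mm further back than the description says. My first grasp closed just above the roll and touched its top lightly (about 6 N). I corrected the height and gripped again.
- **Tool tilt:** the tool tilted by about 0.025 rad under the spring's load. The pins still entered without any sign of catching the rims, and the roll levelled itself when released.
- **Cup position:** the scene camera put the cups about 2 mm off the wrist camera's reading. I used the wrist camera.

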